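Dial the code of the medicine box

ROBOT

A 6-joint arm with a two-finger parallel gripper is mounted at the origin on a cart in front of the work surface, level with it; the furniture and walls round the work are solid. World frame = base frame: x ahead of the robot, y to its left, z up, the work surface at z = 0. Lengths are in m, angles in rad, forces in N, time in s.
With the tool pointing down it reaches from about 0.325 to 0.775 m from the base axis. Payload 9.3 kg.
Tool frame: the origin (TCP) lies between the finger pads; the fingertips stand 17 mm ahead of it and the grasp point (between the pads) lies 2 mm behind it; z points along the fingers, y is the line along which they close (so a half turn about z gives the same grasp; the last joint's range is limited). The gripper opens to 85 mm and grips with 20 to 120 N. Pads are 22 mm wide; open, the fingers measure 114 mm over their backs; the gripper's body (76 mm by 85 mm) begins 54 mm behind the grasp point. The pads swing forward as they close: fully open they stand 13 mm farther back than shut.
Start: joints at [1.082, 0.259, 0.021, 1.334, 0, 1.418], TCP at [0.181, 0.519, 0.248] pointing down, gripper open.
Joint ranges: [-3.04, 3.04], [-0.91, 1.82], [-1.04, 1.36], [-1.92, 1.95], [-1.52, 1.45], [-3.14, 3.14]. Speed limits (rad/s): [2.22, 2.22, 2.79, 3.14, 3.14, 3.14].

INTERFACE

Orientations are given as a 3x3 rotation matrix whose columns are the frame's x, y, z axes.
In Python, from rig import ctrl, sensors, capture, camera_params, close_job gives the robot as it stands (ctrl), with the cameras as plain functions, the job as plain functions and the readings (sensors).
- The arm moves only by the tool jog_arm, called as name(argument=value, ...) on one line, values as JSON. Schema: {"type":"object","properties":{"deltas":{"type":"array","items":{"type":"array","prefixItems":[{"type":"number"},{"type":"array","items":{"type":"number"},"minItems":3,"maxItems":3},{"type":"array","items":{"type":"number"},"minItems":3,"maxItems":3}],"minItems":3,"maxItems":3},"minItems":1,"maxItems":20},"grip_force":{"type":"number"},"only":{"type":"string"},"quiet":{"type":"boolean"},"lines":{"type":"string"}},"required":["deltas"],"additionalProperties":false}. deltas is a list of rows, 1 to 20 of them, each written [opening, [dx, dy, dz], [rx, ry, rz]]: the finger opening in m, then dx, dy, dz in m, then a rotation vector rx, ry, rz in rad; each row shifts and turns the commanded pose from where the row before left it, along the tool's axes as they then stand; what a row does not reach is not made up. A row lasts 1/12 s, in which the tool goes at most 0.0417 m and 0.125 rad, less where a joint would pass 70% of its speed; a pose out of reach is approached as far as the arm can. The fingers move at their own pace and stop on an object; grip_force is the grip in N (left out, the last holds). Time passes only in rows, so rows that do not move let the fingers close. The tool returns the time, the measured TCP pose, the force, the opening and the grip force at its end. only (a regular expression) keeps the lines of the reply that match it, lines (a string "A,B") keeps lines A to B, and quiet returns only ok. Input that does not fit is refused with a message, and nothing moves.
- sensors.sense(): the state, without advancing time (a new reading comes with each control period).
- capture(name): name is "side" or "top"; returns the picture (384x512x3 uint8, red, green, blue); there is no depth.
- camera_params(name): a dict with "camera_matrix" (3x3 intrinsics, pixels), "R" (3x3) and "t" (3): a world point X has camera coordinates R X + t. Camera axes: x right, y down, z forward; pixel columns grow to the right and rows downward; lengths in m; the calibration is good to about 2 mm. A picture is of the moment at which its call begins. camera_params takes no time and is no camera call.
- close_job(): hands the job in; it is judged then, once.
The state is a dict: "time_s": time; "joint_pos": joint angles; "qd": joint speeds; "effort": joint torques, N m; "tcp_pos": TCP position; "tcp_rot": TCP orientation; "wrist_force": force on the tool from outside, world axes, zero at the start; "ft_torque": the same for the moment, N m; "gripper_width": finger opening in m; "grasp_force": force on a finger pad.
Only numpy, scipy, OpenCV 4.12 (cv2) and the standard library are available. Lean on these libraries where they do the work, as an engineer would, in place of code of your own. Each camera call takes 0.05 s, during which the arm holds its last target. There are 200 camera calls.

TASK

Unlock the white medicine box with the green cross: turn its red dial to 3 and its blue dial to 7, so that its sprung steel shackle pops up and stays up. Let go of the dials when you are done, and do not touch the blue cash box beside it, which has a lock just like it.

Things in the scene. Friction and masses are not known exactly. Their poses are not given: they have to be found in the camera images.
- medicine_box: White steel lockbox, fixed, 124 (x) x 294 (y) x 75 mm high, green cross on the lid and two on the front. Origin: centre of its underside; x points to its back (away from the robot, within 0.35 rad), y to its left, z up. On the lid: red dial left (y = +70 mm), blue dial right (y = -70 mm), shackle in the middle. It stands left or right of the cash box.
- red_dial (a joint): Red dial of the white box. Value in rad: 0 when the white line on its grip points at 0, growing clockwise seen from above; number n is at 0.628 n. Numbers 0 to 9 are printed on the lid round it, 36 degrees apart clockwise, 0 at the back (box +x). Turns from -0.15 to 5.8, not round. Friction about 0.04 N m, stays where left. Starts between 0.6 and 1.3 (near 1 or 2).
- blue_dial (a joint): Blue dial of the white box. Value in rad: 0 when the white line on its grip points at 0, growing clockwise seen from above; number n is at 0.628 n. Numbers 0 to 9 are printed on the lid round it, 36 degrees apart clockwise, 0 at the back (box +x). Turns from -0.15 to 5.8, not round. Friction about 0.04 N m, stays where left. Starts between 5.0 and 5.7 (near 8 or 9).
- red_dial_grip (a point): Grip point of the red dial, on its axis, 105 mm above the worktop, +70 mm in the box's y. The grip is an upright bar 44 mm long, 14 mm wide, 32 mm tall (top at 115 mm) on a skirt 48 mm across (top at 85 mm). Pinch it across its width from above. The white line is on one half of the bar's top and shows its direction; the point's x axis points along it.
- blue_dial_grip (a point): Grip point of the blue dial, on its axis, 105 mm above the worktop, -70 mm in the box's y. The grip is an upright bar 44 mm long, 14 mm wide, 32 mm tall (top at 115 mm) on a skirt 48 mm across (top at 85 mm). Pinch it across its width from above. The white line is on one half of the bar's top and shows its direction; the point's x axis points along it.
- shackle (a joint): Steel U of 8 mm bar, 36 mm long, in the middle of the white box's lid, its top 28 mm above the lid when locked. Value in m: 0 locked down, 0.022 fully up. A spring (about 3.5 N) lifts it by itself once both dials stand at the code within about 10 degrees; till then they hold it down. It need not be touched. While it is up the dials are held near the code.
- cash_box: Blue steel cash box, the bystander: size, frame, dials and shackle like the medicine box's, but blue, with a coin slot on the lid and no cross. Fixed. Do not touch it. Above the back of the worktop a board hangs under the wall cabinets, 0.55 m above the worktop, its front 0.58 m ahead of the robot: draw the arm in before swinging it across.

How it is judged:
By the outcome, as a careful person would: the job done as asked, in the order asked, and still so for the second after the job is handed in, with the robot touching nothing.
It also fails if it takes over 48 s, if anything falls off the work surface, if the arm or the gripper's body presses on something with over 40 N, if the wrist force passes 120 N, or if a joint passes its speed limit or range.

## Working session

There is one attempt and no reset: what is moved stays moved. The work goes in short steps, Python scripts to look and compute and a tool call to move; the robot and the scene stay as the last step left them, time stands still between calls to the robot, and variables do not carry over. Pictures are saved under pics/ and viewed, at most 10 in all, crops included, and the job is handed in when it is done.

```bash
mkdir -p pics; ls
```

Run:
```python
from rig import ctrl, sensors, capture, camera_params, close_job
import cv2, numpy as np
for n in("side","top"):
    im=capture(n); cv2.imwrite(f"pics/{n}0.png",im[:,:,::-1])
    p=camera_params(n); print(n,np.round(p["camera_matrix"],1).tolist(),"C",np.round(-p["R"].T@p["t"],3),np.round(p["R"],3).tolist())
s=sensors.sense();print(s["time_s"],s["tcp_pos"],s["tcp_rot"],s["gripper_width"])
```

```text
pics
rig.py
side [[415.3, 0.0, 252.4], [0.0, 415.3, 189.2], [0.0, 0.0, 1.0]] C [ 0.384 -0.801  0.835] [[0.995, -0.099, 0.015], [-0.056, -0.682, -0.729], [0.083, 0.725, -0.684]]
top [[419.4, 0.0, 257.2], [0.0, 419.4, 193.9], [0.0, 0.0, 1.0]] C [ 0.306 -0.03   1.264] [[-0.022, -0.999, -0.026], [-0.99, 0.025, -0.137], [0.137, 0.023, -0.99]]
0.1 [0.18114145 0.51908837 0.24768954] [[-9.44147162e-01  3.29523607e-01 -5.73166503e-04]
 [ 3.29524057e-01  9.44146535e-01 -1.10256821e-03]
 [ 1.77830914e-04 -1.22985880e-03 -9.99999228e-01]] 0.08519523280622177
```

View pics/top0.png

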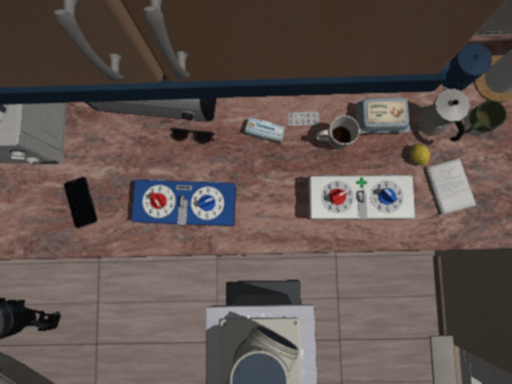

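View pics/side0.png

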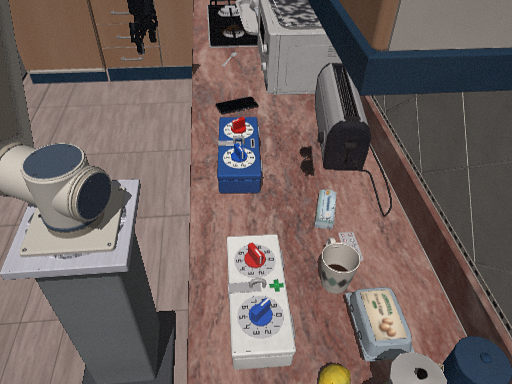

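Top: white box at right, centre about (362,198), red dial (340,197), blue (387,196). Side: red (255,258), blue (262,313). Now I'll measure and zoom in.

Create h.py:
```python
import cv2, numpy as np
from rig import ctrl, sensors, capture, camera_params, close_job
P={n:camera_params(n) for n in("side","top")}
def ray(n,uv):
    p=P[n]; d=p["R"].T@np.linalg.inv(p["camera_matrix"])@np.array([*uv,1.]); return -p["R"].T@p["t"],d/np.linalg.norm(d)
def plane(n,uv,z):
    c,d=ray(n,uv); return c+d*(z-c[2])/d[2]
def tri(a,b):
    c1,d1=ray("top",a); c2,d2=ray("side",b)
    s=np.linalg.lstsq(np.c_[d1,-d2],c2-c1,rcond=None)[0]
    p,q=c1+s[0]*d1,c2+s[1]*d2; return (p+q)/2,np.linalg.norm(p-q)
def blob(m):
    n,l,s,c=cv2.connectedComponentsWithStats(m.astype(np.uint8)); i=1+np.argmax(s[1:,4]); return l==i,c[i],s[i]
```

Run:
```python
from h import *
W={"top":(305,170,115,55),"side":(222,230,80,140)}
out=[];cen={}
for n,(x,y,w,h) in W.items():
    im=cv2.imread(f"pics/{n}0.png"); c=im[y:y+h,x:x+w]; hsv=cv2.cvtColor(c,cv2.COLOR_BGR2HSV); H,S,V=cv2.split(hsv)
    for k,m in(("red",((H<8)|(H>172))&(S>150)&(V>80)),("blue",(H>100)&(H<130)&(S>120)&(V>60))):
        l,ce,s=blob(m); cen[n,k]=ce+[x,y]; print(n,k,cen[n,k].round(1),s)
    m,ce,s=blob((S<60)&(V>110)) ; ct=cv2.findContours(m.astype(np.uint8),0,2)[0][0]; print(n,"box",s,cv2.minAreaRect(ct), cv2.boxPoints(cv2.minAreaRect(ct)).round(1).tolist())
    cv2.imwrite(f"pics/{n}_c.png",cv2.resize(c,None,fx=(6.5 if n=="top" else 4.2),fy=(6.5 if n=="top" else 4.2),interpolation=cv2.INTER_CUBIC))
for k in("red","blue"):print(k,tri(cen["top",k],cen["side",k]))
```

```text
top red [337.2 196.7] [ 26  19  15  15 140]
top blue [387.5 197. ] [ 74  19  18  15 137]
top box [   5    4  110   46 4012] ((59.5, 26.5), (45.0, 109.0), 90.0) [[5.0, 4.0], [114.0, 4.0], [114.0, 49.0], [5.0, 49.0]]
side red [253.4 256.2] [ 23  13  20  24 292]
side blue [260.6 313.4] [ 27  68  23  28 431]
side box [   4    4   70  136 6797] ((38.648658752441406, 71.39189147949219), (134.94485473632812, 65.15768432617188), 86.87786865234375) [[2.4000000953674316, 5.800000190734863], [67.5, 2.200000047683716], [74.9000015258789, 137.0], [9.800000190734863, 140.5]]
red (array([ 0.45508963, -0.22794646,  0.08719027]), np.float64(0.0016738982643935264))
blue (array([ 0.45328634, -0.36926144,  0.08380779]), np.float64(0.0026600599287671827))
```

View pics/top_c.png

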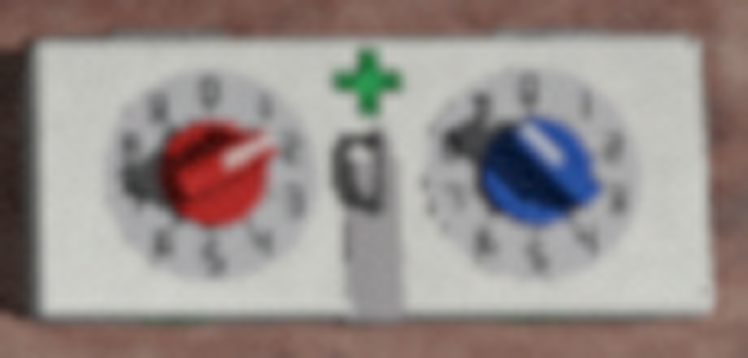

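View pics/side_c.png

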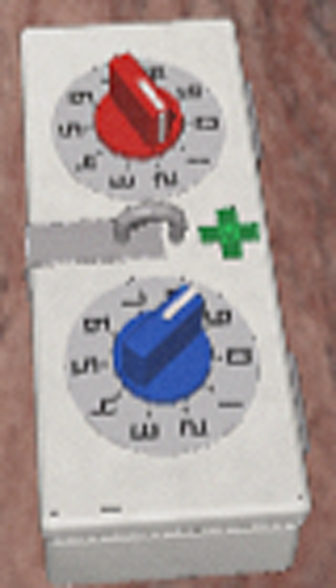

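Top crop: red line (225,163)->(268,137), between 1 and 2; blue line (558,162)->(525,127), between 8 and 9. Side crop agrees: red (137,80)->(165,108), blue (163,316)->(197,287).

Run:
```python
from h import *
T=lambda u,v:((u+.5)/6.5-.5+305,(v+.5)/6.5-.5+170)
S=lambda u,v:((u+.5)/4.2-.5+222,(v+.5)/4.2-.5+230)
cs=[plane("top",T(*c),.075) for c in((38,40),(700,38),(712,312),(40,316))]
c=np.mean(cs,0); print("corners",np.round(cs,4).tolist(),"centre",c)
ey=cs[0]-cs[1]+cs[3]-cs[2]; yaw=np.arctan2(-ey[0],ey[1]); print("yaw",yaw, "len",np.linalg.norm(ey)/2)
# lid corners height check (front-left & back-left)
for a,b in(((38,40),(228,22)),((40,316),(22,30)),((700,38),(303,500)),((712,312),(43,522))): print("tri",tri(T(*a),S(*b)))
for k,dy,i,o,si,so in(("red",.07,(225,163),(268,137),(137,80),(165,108)),("blue",-.07,(558,162),(525,127),(163,316),(197,287))):
    g=c+[-np.sin(yaw)*dy,np.cos(yaw)*dy,0]
    a,b=tri(T(*i),S(*si)),tri(T(*o),S(*so)); d=b[0]-a[0]
    p,q=plane("top",T(*i),.115),plane("top",T(*o),.115); e=q-p
    p2,q2=plane("side",S(*si),.115),plane("side",S(*so),.115); f=q2-p2
    print(k,"pred",g[:2],"tri",a,b)
    for v in(d,e,f): print("  val",(yaw-np.arctan2(v[1],v[0]))%(2*np.pi))
    print("  plane",p[:2],q[:2],p2[:2],q2[:2])
```

```text
corners [[0.5201, -0.1564, 0.075], [0.5133, -0.446, 0.075], [0.3929, -0.4425, 0.075], [0.3981, -0.1525, 0.075]] centre [ 0.4560978 -0.2993286  0.075    ]
yaw -0.020473525815937726 len 0.28987981238872224
tri (array([ 0.51842494, -0.15667942,  0.07171807]), np.float64(0.0044170607846546125))
tri (array([ 0.39829471, -0.15282429,  0.07166575]), np.float64(2.600426282784696e-05))
tri (array([ 0.51108077, -0.44481739,  0.07808779]), np.float64(0.003390042202008151))
tri (array([ 0.39250935, -0.44268796,  0.07451912]), np.float64(0.0008972787580982717))
red pred [ 0.45753085 -0.22934327] tri (array([ 0.45672016, -0.22892745,  0.11528171]), np.float64(0.0023843228577115983)) (array([ 0.46844284, -0.24776451,  0.11428577]), np.float64(0.0005382566658654077))
  val 0.9936529376158082
  val 1.031655024474796
  val 0.9786218710764385
  plane [ 0.45795912 -0.22896314] [ 0.46861376 -0.24762948] [ 0.45555126 -0.22886103] [ 0.46808817 -0.24834731]
blue pred [ 0.45466476 -0.36931393] tri (array([ 0.45409154, -0.36870441,  0.11540615]), np.float64(0.0014379056425117074)) (array([ 0.47046028, -0.3555575 ,  0.11640128]), np.float64(0.0010331030278899636))
  val 5.586039570307808
  val 5.562145087647287
  val 5.59802195273713
  plane [ 0.45486842 -0.36882351] [ 0.47013826 -0.3559471 ] [ 0.45340923 -0.36853685] [ 0.47115087 -0.35463367]
```

Measured: red dial at (0.457,-0.229) value ~1.0, blue at (0.4545,-0.369) value ~5.58, tops at 0.115, box yaw ~-0.025. All of this is consistent with the text. Moving over the red dial.

jog_arm(deltas=[[0.06,[-0.02535,-0.03075,0],[0,0,0]],[0.06,[-0.02535,-0.03075,0],[0,0,0]],[0.06,[-0.02535,-0.03075,0],[0,0,0]],[0.06,[-0.02535,-0.03075,0],[0,0,0]],[0.06,[-0.02535,-0.03075,0],[0,0,0]],[0.06,[-0.02535,-0.03075,0],[0,0,0]],[0.06,[-0.02535,-0.03075,0],[0,0,0]],[0.06,[-0.02535,-0.03075,0],[0,0,0]],[0.06,[-0.02535,-0.03075,0],[0,0,0]],[0.06,[-0.02535,-0.03075,0],[0,0,0]],[0.06,[-0.02535,-0.03075,0],[0,0,0]],[0.06,[-0.02535,-0.03075,0],[0,0,0]],[0.06,[-0.02535,-0.03075,0],[0,0,0]],[0.06,[-0.02535,-0.03075,0],[0,0,0]],[0.06,[-0.02535,-0.03075,0],[0,0,0]],[0.06,[-0.02535,-0.03075,0],[0,0,0]],[0.06,[-0.02535,-0.03075,0],[0,0,0]],[0.06,[-0.02535,-0.03075,0],[0,0,0]],[0.06,[-0.02535,-0.03075,0],[0,0,0]],[0.06,[-0.02535,-0.03075,0],[0,0,0]]], grip_force=30)

```text
time_s: 1.77
tcp_pos: [0.4573, -0.2305, 0.248]
tcp_rot: [[-0.944, 0.33, -0.0], [0.33, 0.944, 0.0], [0.0, 0.0, -1.0]]
wrist_force: [0.1, 0.5, 0.7]
gripper_width: 0.06
grasp_force: 0.0
```

jog_arm(deltas=[[0.06,[0,0,0],[0,0,0.115]],[0.06,[0,0,0],[0,0,0.115]],[0.06,[0,0,0],[0,0,0.115]],[0.06,[0,0,0],[0,0,0.115]],[0.06,[0,0,0],[0,0,0.115]],[0.06,[0,0,0],[0,0,0.11]],[0.06,[0,0,0],[0,0,0]],[0.06,[0,0,0],[0,0,0]]])

```text
time_s: 2.43
tcp_pos: [0.4572, -0.2284, 0.248]
tcp_rot: [[-0.526, 0.851, -0.0], [0.851, 0.526, 0.0], [0.001, -0.0, -1.0]]
wrist_force: [1.1, -0.4, 0.1]
gripper_width: 0.0604
grasp_force: 0.0
```

Add to h.py:
```python
def to(x,y,z,psi):
    s=sensors.sense(); R=np.array(s["tcp_rot"]); print("tool d",(R.T@(np.array([x,y,z])-s["tcp_pos"])).round(4),"rz",((np.arctan2(R[1,1],R[0,1])-psi+np.pi/2)%np.pi-np.pi/2).round(4),"tilt",R[:,2].round(4),"q",np.round(s["joint_pos"],2),"t",s["time_s"])
```

```bash
python3 -c "
from h import *
to(.457,-.229,.107,.545)"
```

```text
tool d [-0.0005 -0.0005  0.141 ] rz 0.0085 tilt [-5.e-04  3.e-04 -1.e+00] q [-0.63  0.19 -0.07  1.31 -0.    0.39] t 2.4333
```

jog_arm(deltas=[[0.06,[0,0,0.035],[0,0,0]],[0.06,[0,0,0.035],[0,0,0]],[0.06,[0,0,0.035],[0,0,0]],[0.06,[0,0,0.02],[0,0,0]],[0.06,[0,0,0.016],[0,0,0]],[0.06,[0,0,0],[0,0,0]],[0.0,[0,0,0],[0,0,0]],[0.0,[0,0,0],[0,0,0]],[0.0,[0,0,0],[0,0,0]],[0.0,[0,0,0],[0,0,0]],[0.0,[0,0,0],[0,0,0]],[0.0,[0,0,0],[0,0,0]]], grip_force=30)

```text
time_s: 3.43
tcp_pos: [0.4574, -0.2295, 0.1087]
tcp_rot: [[-0.523, 0.853, 0.001], [0.853, 0.523, -0.003], [-0.003, -0.001, -1.0]]
wrist_force: [-3.4, -2.9, 4.7]
gripper_width: 0.0133
grasp_force: 34.4
```

```bash
python3 -c "
from h import *
to(.457,-.229,.107,.545)
cv2.imwrite('pics/g1.png',cv2.resize(capture('side')[200:360,190:330,::-1],None,fx=3.5,fy=3.5))"
```

```text
tool d [ 0.0006 -0.0001  0.0017] rz 0.005 tilt [ 9.0e-04 -2.9e-03 -1.0e+00] q [-0.63  0.28 -0.33  0.96 -0.    0.39] t 3.4333
```

View pics/g1.png

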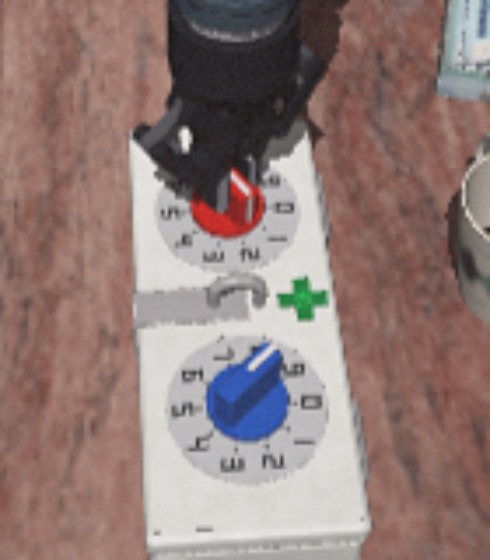

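The pads hold the red bar (13.3 mm, line at crop (242,190)). Turning by 0.889 rad.

jog_arm(deltas=[[0,[0,0,0],[0,0,0.09]],[0,[0,0,0],[0,0,0.09]],[0,[0,0,0],[0,0,0.09]],[0,[0,0,0],[0,0,0.09]],[0,[0,0,0],[0,0,0.09]],[0,[0,0,0],[0,0,0.09]],[0,[0,0,0],[0,0,0.09]],[0,[0,0,0],[0,0,0.09]],[0,[0,0,0],[0,0,0.09]],[0,[0,0,0],[0,0,0.08]],[0,[0,0,0],[0,0,0]],[0,[0,0,0],[0,0,0]],[0,[0,0,0],[0,0,0]],[0,[0,0,0],[0,0,0]]])

```text
time_s: 4.65
tcp_pos: [0.4577, -0.2295, 0.1087]
tcp_rot: [[0.331, 0.944, 0.002], [0.944, -0.331, -0.003], [-0.002, 0.002, -1.0]]
wrist_force: [-3.4, -4.1, 7.4]
gripper_width: 0.0137
grasp_force: 34.7
```

```bash
python3 -c "
from h import *
to(.457,-.229,.107,-.339)"
```

```text
tool d [ 0.0003 -0.0008  0.0017] rz 0.0019 tilt [ 0.0015 -0.0029 -1.    ] q [-0.63  0.28 -0.33  0.96 -0.    1.28] t 4.65
```

jog_arm(deltas=[[0.06,[0,0,0],[0,0,0]],[0.06,[0,0,0],[0,0,0]],[0.06,[0,0,0],[0,0,0]],[0.06,[0,0,0],[0,0,0]],[0.06,[0,0,-0.035],[0,0,0]],[0.06,[0,0,-0.035],[0,0,0]],[0.06,[0,0,-0.035],[0,0,0]],[0.06,[-0.0332,0.0108,0],[0,0,0]],[0.06,[-0.0332,0.0108,0],[0,0,0]],[0.06,[-0.0332,0.0108,0],[0,0,0]],[0.06,[-0.0332,0.0108,0],[0,0,0]],[0.06,[0,0,0],[0,0,0.11]],[0.06,[0,0,0],[0,0,0.11]],[0.06,[0,0,0],[0,0,0.11]],[0.06,[0,0,0],[0,0,0.11]],[0.06,[0,0,0],[0,0,0.113]],[0.06,[0,0,0],[0,0,0]],[0.06,[0,0,0],[0,0,0]]])

```text
time_s: 6.15
tcp_pos: [0.4537, -0.3679, 0.2121]
tcp_rot: [[0.776, 0.63, -0.0], [0.63, -0.776, 0.0], [0.0, -0.0, -1.0]]
wrist_force: [-0.5, 0.4, 0.3]
gripper_width: 0.06
grasp_force: 0.0
```

```bash
python3 -c "
from h import *
to(.4545,-.3692,.107,-.89)
a=capture('top')[160:230,300:420,::-1];b=capture('side')[225:375,205:325,::-1]
cv2.imwrite('pics/h1.png',np.vstack([cv2.resize(a,None,fx=3,fy=3),cv2.resize(b,None,fx=3,fy=2.5)]))"
```

```text
tool d [-0.0002  0.0015  0.1051] rz 0.001 tilt [-1.e-04  4.e-04 -1.e+00] q [-0.82  0.33  0.03  1.27  0.    1.63] t 6.15
```

View pics/h1.png

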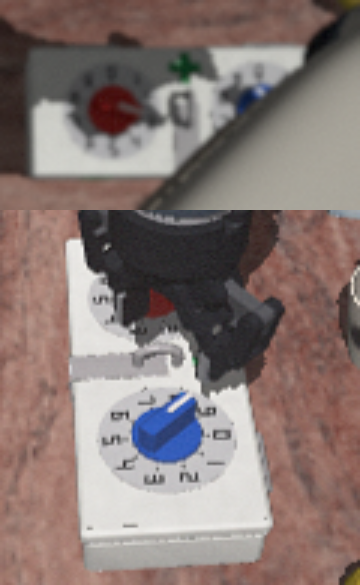

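Red now points right and slightly down in the top view ((117,102)->(137,110)), i.e. towards 3. Blue hasn't moved. Gripping blue next.

jog_arm(deltas=[[0.06,[0,0.0015,0.035],[0,0,0]],[0.06,[0,0,0.035],[0,0,0]],[0.06,[0,0,0.02],[0,0,0]],[0.06,[0,0,0.014],[0,0,0]],[0.06,[0,0,0],[0,0,0]],[0.0,[0,0,0],[0,0,0]],[0.0,[0,0,0],[0,0,0]],[0.0,[0,0,0],[0,0,0]],[0.0,[0,0,0],[0,0,0]],[0.0,[0,0,0],[0,0,0]],[0.0,[0,0,0],[0,0,0]]], grip_force=30)

```text
time_s: 7.17
tcp_pos: [0.4551, -0.3696, 0.1096]
tcp_rot: [[0.779, 0.627, 0.002], [0.627, -0.779, -0.002], [0.0, 0.002, -1.0]]
wrist_force: [-0.5, 1.1, 6.9]
gripper_width: 0.0132
grasp_force: 31.9
```

```bash
python3 -c "
from h import *
to(.4545,-.3692,.107,.29)"
```

```text
tool d [-0.0002 -0.0007  0.0026] rz -1.1828 tilt [ 0.0016 -0.0016 -1.    ] q [-0.83  0.39 -0.15  1.03  0.    1.64] t 7.1667
```

jog_arm(deltas=[[0,[0,0,0],[0,0,-0.0985]],[0,[0,0,0],[0,0,-0.0985]],[0,[0,0,0],[0,0,-0.0985]],[0,[0,0,0],[0,0,-0.0985]],[0,[0,0,0],[0,0,-0.0985]],[0,[0,0,0],[0,0,-0.0985]],[0,[0,0,0],[0,0,-0.0985]],[0,[0,0,0],[0,0,-0.0985]],[0,[0,0,0],[0,0,-0.0985]],[0,[0,0,0],[0,0,-0.0985]],[0,[0,0,0],[0,0,-0.0985]],[0,[0,0,0],[0,0,-0.0985]],[0,[0,0,0],[0,0,0]],[0,[0,0,0],[0,0,0]],[0,[0,0,0],[0,0,0]],[0,[0,0,0],[0,0,0]]])

```text
time_s: 8.5
tcp_pos: [0.4545, -0.3694, 0.1096]
tcp_rot: [[-0.285, 0.958, 0.0], [0.958, 0.285, -0.001], [-0.001, 0.0, -1.0]]
wrist_force: [-4.7, 2.3, 7.6]
gripper_width: 0.0134
grasp_force: 32.2
```

jog_arm(deltas=[[0.06,[0,0,0],[0,0,0]],[0.06,[0,0,0],[0,0,0]],[0.06,[0,0,0],[0,0,0]],[0.06,[0,0,0],[0,0,0]],[0.06,[0,0,-0.035],[0,0,0]],[0.06,[0,0,-0.035],[0,0,0]],[0.06,[0,0,-0.035],[0,0,0]],[0.06,[0,0,-0.035],[0,0,0]],[0.06,[0,0,-0.035],[0,0,0]],[0.06,[0,0,0],[0,0,0]],[0.06,[0,0,0],[0,0,0]]])

```text
time_s: 9.42
tcp_pos: [0.4552, -0.3697, 0.2853]
tcp_rot: [[-0.285, 0.959, 0.003], [0.959, 0.285, -0.003], [-0.004, 0.002, -1.0]]
wrist_force: [-0.2, 0.5, 0.0]
gripper_width: 0.06
grasp_force: 0.0
```

```bash
python3 -c "
from h import *
to(.4545,-.3692,.107,.29)
a=capture('top')[160:230,300:420,::-1];b=capture('side')[225:375,205:325,::-1]
cv2.imwrite('pics/i1.png',np.vstack([cv2.resize(a,None,fx=3,fy=3),cv2.resize(b,None,fx=3,fy=2.5)]))"
```

```text
tool d [ 0.0013 -0.0008  0.1783] rz -0.001 tilt [ 0.0028 -0.0029 -1.    ] q [-0.83  0.31  0.19  1.45  0.    0.46] t 9.4167
```

View pics/i1.png

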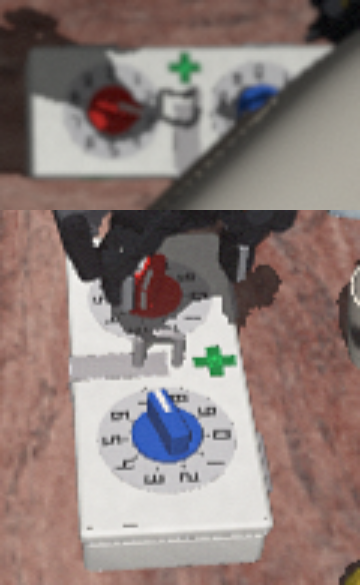

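The shackle shows taller legs at side crop (160,345), and blue points at 7. I'll draw the arm aside for a clear check.

jog_arm(deltas=[[0.06,[0.0296,-0.0143,0],[0,0,0]],[0.06,[0.0296,-0.0143,0],[0,0,0]],[0.06,[0.0296,-0.0143,0],[0,0,0]],[0.06,[0.0296,-0.0143,0],[0,0,0]],[0.06,[0.0296,-0.0143,0],[0,0,0]],[0.06,[0.0296,-0.0143,0],[0,0,0]],[0.06,[0.0296,-0.0143,0],[0,0,0]],[0.06,[0,0,0],[0,0,0]],[0.06,[0,0,0],[0,0,0]]])

```text
time_s: 10.27
tcp_pos: [0.2986, -0.1979, 0.2827]
tcp_rot: [[-0.285, 0.958, -0.0], [0.958, 0.285, 0.0], [0.0, -0.0, -1.0]]
wrist_force: [0.6, -1.8, -0.0]
gripper_width: 0.0599
grasp_force: 0.0
```

```bash
python3 -c "
from h import *
a=capture('top')[170:225,305:420,::-1];b=capture('side')[230:370,222:302,::-1]
o=np.zeros((588,790,3),np.uint8);o[:588,:336]=cv2.resize(b,(336,588),interpolation=2);o[:216,338:]=cv2.resize(a,(452,216),interpolation=2)
cv2.imwrite('pics/j1.png',o)"
```

```text
(no output)
```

View pics/j1.png

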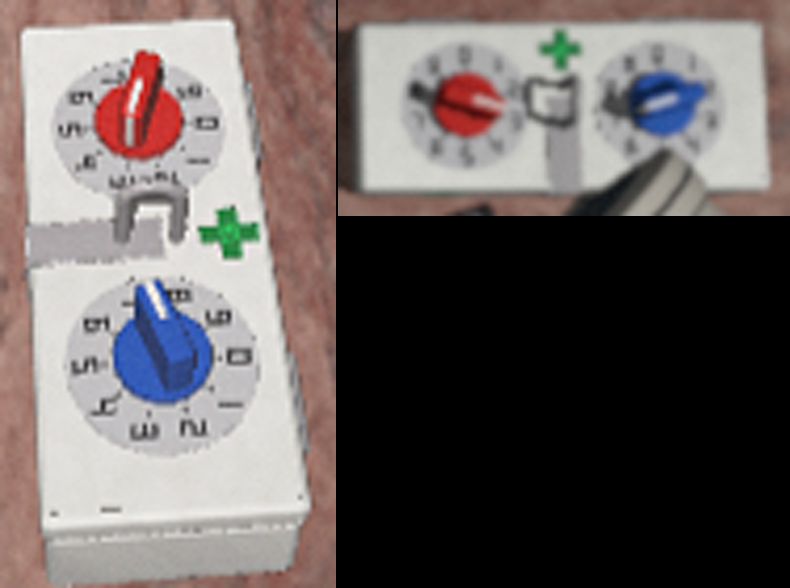

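Dials read 3 and 7 and the shackle looks raised. Checking its height by casting the side rays onto the box's centre plane, before and after.

Run:
```python
from h import *
im0=cv2.imread("pics/side0.png")[230:370,222:302]; im1=cv2.resize(cv2.imread("pics/j1.png")[:588,:336],(80,140),interpolation=cv2.INTER_AREA)
n=np.array([np.sin(.0225),np.cos(.0225),0]);n[0]*=1;c0=np.array([.456,-.2993,.1])
for k,im in(("before",im0),("after",im1)):
    for u in(34,35,36,37):
        col=im[42:62,u].astype(int).max(1); v=42+int(np.argmax(col<165))   # first dark row from above = top rim
        c,d=ray("side",(u+222,v+230)); s=n@(c0-c)/(n@d); print(k,u,v,(c+s*d).round(4),col.tolist() if u==36 else "")
```

```text
before 34 47 [ 0.4521 -0.2992  0.1093] 
before 35 47 [ 0.4542 -0.2993  0.1091] 
before 36 42 [ 0.4559 -0.2993  0.1266] [150, 186, 183, 187, 183, 178, 158, 166, 164, 128, 100, 164, 163, 160, 159, 161, 164, 161, 157, 184]
before 37 42 [ 0.458  -0.2993  0.1264] 
after 34 42 [ 0.4518 -0.2992  0.1269] 
after 35 42 [ 0.4538 -0.2993  0.1268] 
after 36 42 [ 0.4559 -0.2993  0.1266] [156, 184, 194, 142, 87, 93, 154, 228, 231, 212, 173, 165, 167, 166, 170, 172, 174, 169, 169, 194]
after 37 42 [ 0.458  -0.2993  0.1264]
```

The bar's dark underside moved up about 5.5 px, roughly 20 mm, so the shackle is up (22 mm is full travel). The robot is clear of everything.

```bash
python3 -c "
from rig import ctrl, sensors, capture, camera_params, close_job
print(close_job())"
```

```text
the job is handed in; nothing more can be done
None
```

The white medicine box is unlocked: its red dial is at 3, its blue dial at 7 and the shackle is up by about 20 mm of its 22 mm travel; the dials are released, the cash box is untouched, and I handed the job in at about 10 s.

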